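Start the mister over a tray of cuttings

ROBOT

A 6-joint arm with a two-finger parallel gripper is mounted at the origin on the work surface. World frame = base frame: x ahead of the robot, y to its left, z up, the work surface at z = 0. Lengths are in mm, angles in rad, forces in N, time in s.
With the tool pointing down it reaches from about 325 to 900 mm from the base axis. Payload 6.1 kg.
Tool frame: the origin (TCP) lies at the very end of the fingers, on their centre line; the grasp point (between the pads) lies manip.pinch_z behind it (manip.pinch_z is the distance from the TCP to the grasp point, in mm); z points along the fingers, y is the line along which they close (so a half turn about z gives the same grasp; the last joint's range is limited). The gripper opens to 87 mm and grips with 3 to 60 N. Pads are 19 mm wide; open, the fingers measure 117 mm over their backs; the gripper's body (75 mm by 190 mm) begins 51 mm behind the grasp point.
Start: joints at [-1.338, 0.22, 1.526, -0, 1.395, -0.126], TCP at [219.462, -585.194, 222.538] pointing down, gripper open.
Joint ranges: [-2.98, 2.98], [-0.91, 2.08], [0.09, 2.57], [-1.24, 4.39], [0.2, 2.65], [-2.68, 2.68]. Speed limits (rad/s): [2.57, 2.57, 3.01, 3.14, 3.14, 3.14].

INTERFACE

Orientations are given as a rotation vector (axis times angle).
In Python, from cell import manip, viewer gives the robot as it stands.
- The arm moves only by the tool servo_tool, never from a script. Its argument "plan" is a list of rows, each an object of numbers: "gripper": the finger opening in m, from 0 to 0.087; "x", "y", "z": the shift along the world's x, y, z in m; "rx", "ry", "rz": the turn, a rotation vector about the world's x, y, z in rad. A call has 1 to 10 rows; each row is the pose to reach, as a shift and turn from the pose commanded when the call began; what a row does not reach only later rows make up. A row lasts 1/8 s, in which the tool goes at most 62.5 mm and 10.7 degrees, less where a joint would pass 70% of its speed; a pose out of reach is approached as far as the arm can. A call with a gripper value outside its range is refused whole. The fingers move at their own pace and stop on an object; "newtons" is the grip in N (left out, the last holds). Time passes only in rows, so rows that repeat a pose let the fingers close. It gives the time, the measured TCP pose, the force, the opening and the grip force at its end, in the units of the state.
- manip.read_state(): the state, without advancing time (a new reading comes with each control period).
- viewer.capture(name): name is "scene" or "top" or "wrist"; returns a dict with "pixels" (384x512x3 uint8, blue, green, red), "depth" (384x512 float32, mm along the optical axis (not along the pixel's ray), 0 where there is no reading), "fx", "fy", "cx", "cy" (pixels), "R" (3x3) and "t" (3): a world point X has camera coordinates R X + t; the wrist camera has in their place "T_tool_cam" (4x4, takes a point from camera to tool coordinates, whose origin is the TCP and whose axes are the flange's). Camera axes: x right, y down, z forward; pixel columns grow to the right and rows downward; lengths in mm; the calibration is good to about 2 mm. A picture is of the moment at which its call begins: read the wrist's pose just before it.
- manip.job_done(): hands the job in; it is judged then, once.
The state is a dict: "time": time; "joint_positions": joint angles; "dq": joint speeds; "tau": joint torques, N m; "position": TCP position; "tcp_rot": TCP orientation; "ft_force": force on the tool from outside, world axes, zero at the start; "wrist_torque": the same for the moment, N m; "width": opening from 0.0 (shut) to 1.0 (fully open); "finger_force": force on a finger pad.
Only numpy, scipy, OpenCV 4.12 (cv2) and the standard library are available. Lean on these libraries where they do the work, as an engineer would, in place of code of your own. Each camera call takes 0.05 s, during which the arm holds its last target. There are 200 camera calls.

TASK

Set the grey tray of cuttings down gently and level on the grid of the drip stand, inside its rim, and let go. Then prime the misting pump: press its red primer plunger right down, through the soft stroke and on through the stiff one to the bottom, hold it a moment and let it come all the way back up; then flip the orange toggle up past its centre so that it snaps over to the green dot. Keep the tray upright, and leave the terracotta pot, the trowel, the feed bottle and the dibber where they are.

Things in the scene. Friction and masses are not known exactly. Their poses are not given: they have to be found in the camera images.
- tray: Loose narrow grey hard-silicone plug tray, 190 mm long (its x), 62 mm wide (its y), 46 mm high, upright sides, about 0.3 kg; four tan plugs with small green leaves, up to 27 mm above its rim, are part of it. Origin: centre of its underside; z up. Grasp it across its width at mid-length, in its upper half. It may start on either side of the bench.
- stand: Fixed galvanised drip stand, a shallow open tray 250 mm long (its x) by 142 mm wide (its y), rim 6 mm thick and 32 mm high. Origin: centre of its underside; z up, x roughly away from the robot. At x = +150 mm stands a black riser pipe with a crossbar of mist nozzles (134 mm wide, 175 mm high). Stand and pump may be swapped left for right.
- stand_bed (a point): Centre of the top of the stand's level steel grid, 18 mm above the bench and 14 mm below the rim; the tray rests on it, lengthwise along the stand's x. The grid measures 238 by 130 mm inside the rim.
- pump: Fixed misting pump in a tubular carry frame, 258 mm wide over its skids (its y), from 111 mm before to 183 mm behind its origin (its x), 285 mm high. Origin: centre of its underside; z up, x roughly away from the robot. Its control panel slopes 35 degrees, rising from 66 mm high at x = -105 mm to 171 mm at x = +45 mm. Toggle on its +y half, primer on its -y half.
- panel (a point): Middle of the control panel's surface, at (-30, 0, 119) mm in the pump's frame. In the pump's axes the panel's outward normal is (-0.574, 0, 0.819) and up the panel is (0.819, 0, 0.574).
- grip_bar (a point): Middle of the frame's grip bar, 22 mm thick with a 27 mm rubber sleeve, which runs along the pump's y above the panel, 273 mm high at x = -32 mm in the pump's frame; tubes at y = +-118 mm carry it from behind. It is in the way of a gripper that comes straight down on switch or primer: come tilted, square to the panel, from the robot's side.
- primer_top (a point): Centre of the top of the red primer plunger's cap; moves with it. The cap is 52 mm across and its top stands 50 mm off the panel at rest, at (-74, -55, 149) mm in the pump's frame; it is pressed straight into the panel, 20 mm in all, along (0.574, 0, -0.819) in the pump's axes.
- primer (a joint): Soft stroke of the primer plunger, m: 0 up, 0.014 at the end of the soft stroke (spring 3 N rising to 6.5 N). Returns by itself when let go.
- primer_bleed (a joint): Stiff second stroke of the same plunger, which follows the soft one, m: 0 until about 11 N, 0.006 at the very bottom (about 17 N). Returns by itself.
- pump_switch (a joint): Toggle bat of the pump, rad: 0 off (leaning down the panel, towards the robot), 0.42 centre (square to the panel), 0.84 on (leaning up the panel, to the green dot, away from the robot). An over-centre spring holds it at either end with about 3 N at the tip, less towards the centre, and snaps it over once past it.
- switch_pivot (a point): Pivot of the toggle bat, 6 mm off the panel, at (-13, +58, 137) mm in the pump's frame; it turns about the pump's y axis.
- switch_tip (a point): Tip of the toggle bat, which is 62 mm long from its pivot, round, orange, 18 mm thick near the tip and 10 mm at the root.
- pot: Loose empty terracotta pot, 124 mm across the rim, 115 mm high; origin under its centre. Bystander.
- trowel: Loose stainless trowel with a wooden handle, 320 mm long, lying flat in front of the robot, blade towards its x; origin near its middle. Bystander.
- feed_bottle: Loose dark green bottle of plant feed with a yellow cap, 72 mm across, 190 mm high; origin under its centre. Bystander.
- dibber: Loose wooden dibber, 215 mm long along its x, 32 mm thick, lying; origin near its middle, on the bench. Bystander.
Mind the look-alikes: they are no part of the job. Leave any blue look-alike of the tray alone.

How it is judged (in metres and radians):
On the way, in this order (a step that is already met when the one before it is completed fails the run):
1. the tray stands level on the drip stand's grid, inside the rim, let go (x of tray in the frame of stand between -0.024 and 0.024 m and y of tray in the frame of stand between -0.034 and 0.034 m and z of tray in the frame of stand between 0.014 and 0.022 m and angle between tray's own z axis and vertical below 0.06 rad and contact force between the fingers and tray below 0.1 N and linear speed of tray below 0.03 m/s), for 0.2 s.
2. the primer plunger is pressed through both strokes to the bottom (value of joint primer above 0.012 m and value of joint primer_bleed above 0.0045 m), for 0.15 s.
3. the primer plunger has come all the way back up (value of joint primer below 0.002 m and value of joint primer_bleed below 0.001 m), for 0.1 s.
4. the toggle has snapped over to on (value of joint pump_switch above 0.76 rad), for 0.1 s.
At the end, for the whole second after the job is handed in: The tray is released, at rest and level (0.06 rad) on the grid: within 24 mm lengthwise and 34 mm sideways of its centre, underside within 4 mm of its height; the primer is back up (soft stroke under 2 mm, stiff under 1 mm); the toggle is at on (above 0.76 rad) (all of step 1 and all of step 3 and value of joint pump_switch above 0.76 rad); the robot touches nothing.
It fails at once if the tray is tipped more than 0.6 rad (angle between tray's own z axis and vertical above 0.6 rad).
It fails at once if the tray is dropped or thrown: faster than 0.5 m/s while the fingers do not hold it (contact force between the fingers and tray below 0.1 N and linear speed of tray above 0.5 m/s).
It fails at once if the pot, trowel, feed bottle or dibber is moved more than 30 mm (distance of any of pot, trowel, feed_bottle, dibber from where it was at the start of the episode above 0.03 m).
It also fails if it takes over 72 s, if anything falls off the work surface, if the arm or the gripper's body presses on something with over 40 N, if the wrist force passes 120 N, or if a joint passes its speed limit or range.

## Working session

There is one attempt and no reset: what is moved stays moved. The work goes in short steps, Python scripts to look and compute and a tool call to move; the robot and the scene stay as the last step left them, time stands still between calls to the robot, and variables do not carry over. Pictures are saved under pics/ and viewed, at most 10 in all, crops included, and the job is handed in when it is done.

Besides the shell and the picture viewer there is one more tool, called after "Call:" in YAML: its name, and indented under it one key for each argument. servo_tool: Moves the arm, as the interface text tells. Its arguments: {"type":"object","properties":{"plan":{"type":"array"},"newtons":{"type":"number"}},"required":["plan"]}

```bash
mkdir -p pics
cat > h.py <<'E'
import numpy as np, cv2
from cell import manip, viewer
def cloud(c):
    h,w=c['depth'].shape; v,u=np.mgrid[:h,:w]; d=c['depth']
    P=np.stack([(u-c['cx'])/c['fx']*d,(v-c['cy'])/c['fy']*d,d],-1)
    return (P-c['t'])@c['R']   # R^T (P-t)
E
python3 - <<'E'
from h import *
a=viewer.capture("scene");b=viewer.capture("top")
for n,c in(("scene",a),("top",b)):
    cv2.imwrite(f"pics/{n}.png",c['pixels']); np.save(f"{n}.npy",c,allow_pickle=True)
cv2.imwrite("pics/both.png",cv2.resize(np.vstack([a['pixels'],b['pixels']]),(512,768))[:600] if 0 else cv2.resize(np.hstack([a['pixels'],b['pixels']]),(800,300)))
print(manip.pinch_z,manip.read_state(),b['R'],b['t'])
E
```

```text
18.700000000000003 {'time': 0.1, 'joint_positions': array([-1.33808362e+00,  2.21169475e-01,  1.52748875e+00, -8.20122643e-06,
        1.39470477e+00, -1.26069923e-01]), 'dq': array([-6.60906467e-04,  2.97740084e-04, -2.48387795e-03,  7.56436267e-04,
        1.27496305e-03,  5.52788682e-05]), 'tau': array([ 1.49961186e-03, -4.95941412e+01, -3.88520229e+01,  7.02045998e-02,
        5.14967297e-02, -5.78448930e-05]), 'position': array([ 219.34067476, -584.65081554,  221.53710317]), 'tcp_rot': array([-3.08943845e+00, -5.60243423e-01,  1.60780673e-04]), 'ft_force': array([-1.13879731,  0.36147728, -0.36286585]), 'wrist_torque': array([0.02946281, 0.0445134 , 0.009907  ]), 'finger_force': 0.0, 'width': 0.9987977931876503} [[-0.01915056 -0.99981474 -0.00193426]
 [-0.98168606  0.01917    -0.18953887]
 [ 0.18954083 -0.00173094 -0.98187131]] [  16.42383672  522.1766253  1607.60252157]
```

View pics/top.png

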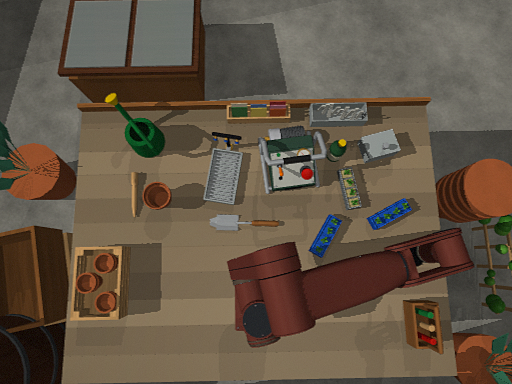

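View pics/scene.png

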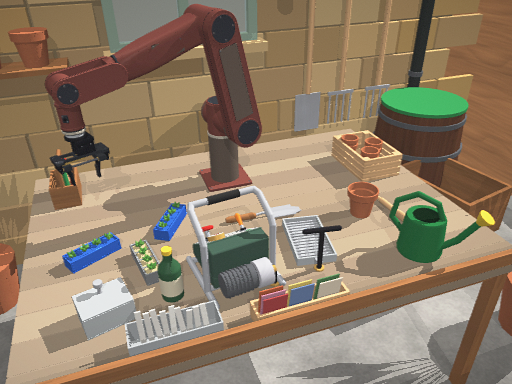

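The top view shows a grey/tan tray at (349,188) and two blue trays at (325,235) and (390,213). The grey one fits the description, and the blue ones are look-alikes. The stand is at (223,175), the pump at (290,165), the bottle at (338,150), the trowel at (245,222) and the pot at (157,195). Next I'll measure and confirm with a crop.

```bash
cat > m.py <<'E'
from h import *
c=np.load("top.npy",allow_pickle=True).item(); P=cloud(c); img=c['pixels']
cv2.imwrite("pics/crop.png",cv2.resize(img[110:260,190:420],(800,522),interpolation=cv2.INTER_CUBIC))
def rect(m,name,z=None):
    m=cv2.morphologyEx(m.astype(np.uint8),cv2.MORPH_OPEN,np.ones((2,2)))
    n,l,s,ce=cv2.connectedComponentsWithStats(m)
    for i in range(1,n):
        if s[i,4]<25: continue
        Q=P[l==i]; (x,y),(w,h),a=cv2.minAreaRect(Q[:,:2].astype(np.float32))
        print(name,ce[i].round(),s[i,4],"xy",round(x),round(y),"wh",round(w),round(h),"ang",round(a,1),"z",np.percentile(Q[:,2],[5,50,95]).round())
u=np.arange(512)[None]; v=np.arange(384)[:,None]
def box(a,b,d,e): return (u>=a)&(u<=b)&(v>=d)&(v<=e)
rect(box(332,366,164,212)&(P[...,2]>25),"tray")
rect(box(200,246,145,206)&(P[...,2]>9)&(P[...,2]<60),"stand")
hsv=cv2.cvtColor(img,cv2.COLOR_BGR2HSV); H,S,V=cv2.split(hsv)
rect(box(255,330,120,195)&((H<5)|(H>174))&(S>150),"red")
rect(box(255,330,120,195)&(H>8)&(H<18)&(S>180),"orange")
rect(box(255,330,120,195)&(P[...,2]>245),"bar")
rect(box(255,330,120,195)&(P[...,2]>20),"pump")
rect(box(200,245,125,148)&(P[...,2]>100),"riser")
rect(box(325,352,130,165)&(P[...,2]>100),"bottle")
rect(box(205,285,212,232)&(P[...,2]>6),"trowel")
E
python3 m.py
```

```text
tray [351. 189.] 590 xy 421 -225 wh 197 601 ang 24.0 z [ 0. 41. 61.]
stand [223. 157.] 226 xy 470 121 wh 542 171 ang 5.5 z [ 1. 17. 35.]
stand [221. 158.] 31 xy 677 160 wh 43 21 ang 84.1 z [ 2. 12. 20.]
stand [239. 169.] 32 xy 619 79 wh 43 29 ang 6.0 z [-5. 11. 33.]
stand [236. 182.] 43 xy 560 91 wh 32 55 ang 35.1 z [-6. 10. 32.]
stand [209. 186.] 32 xy 548 216 wh 18 53 ang 80.8 z [ 3. 13. 28.]
stand [221. 201.] 89 xy 474 158 wh 124 22 ang 79.3 z [-4. 16. 35.]
red [308. 174.] 106 xy 564 -231 wh 38 57 ang 3.9 z [ 88. 147. 158.]
bar [297. 157.] 513 xy 541 -94 wh 237 654 ang 52.9 z [ 36. 278. 287.]
pump [322. 123.] 98 xy 834 -322 wh 6 102 ang 0.2 z [13. 44. 73.]
pump [293. 158.] 3157 xy 541 -98 wh 311 674 ang 56.8 z [ 36. 144. 282.]
riser [228. 138.] 172 xy 750 129 wh 143 79 ang 84.8 z [ -3. 165. 176.]
bottle [339. 148.] 220 xy 493 -205 wh 69 710 ang 47.5 z [ -2. 133. 191.]
trowel [262. 224.] 175 xy 325 -30 wh 177 173 ang 25.6 z [-4. 21. 30.]
trowel [219. 228.] 28 xy 350 176 wh 57 17 ang 67.3 z [-7.  7. 13.]
```

View pics/crop.png

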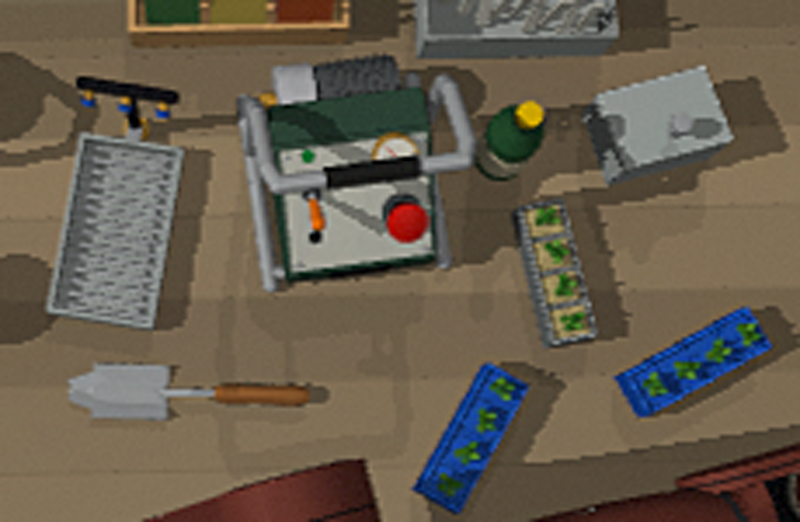

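The crop confirms the grey tray with four tan plugs at about (556,272) in the crop. I'll cast rays through the corners read from the crop.

```bash
cat >> h.py <<'E'
def ray(c,u,v,z):
    d=c['R'].T@np.array([(u-c['cx'])/c['fx'],(v-c['cy'])/c['fy'],1.]); o=-c['R'].T@c['t']
    return (o+d*(z-o[2])/d[2])
E
cat > m2.py <<'E'
from h import *
c=np.load("top.npy",allow_pickle=True).item(); P=cloud(c); ok=c['depth']>0
f=800/230
def cr(pts,z): return np.array([ray(c,190+(a+.5)/f-.5,110+(b+.5)/f-.5,z) for a,b in pts])
def show(n,p,z):
    q=cr(p,z); m=q.mean(0); (x,y),wh,a=cv2.minAreaRect(q[:,:2].astype(np.float32))
    far=(q[0]+q[1])/2; near=(q[2]+q[3])/2; d=far-near
    print(n,m.round(1),"len",np.linalg.norm(d[:2]).round(),"wid",np.linalg.norm((q[0]-q[1])[:2]).round(),"yaw",np.degrees(np.arctan2(d[1],d[0])).round(1))
show("tray",[(517,206),(563,198),(597,338),(549,346)],46)
show("stand",[(80,135),(184,150),(154,328),(48,312)],32)
for n,p,z in(("cap",[(408,220)],149),("paneledge",[(291,277),(437,258)],66),("sleeve",[(327,176),(419,168)],287),("tip",[(319,232)],165),("pivot",[(313,197)],137),("dot",[(308,156)],150),("skidfront",[(270,288),(446,264)],22),("riserbar",[(80,83),(176,98)],175)):
    print(n,cr(p,z).round().tolist())
u=np.arange(512)[None]; v=np.arange(384)[:,None]
def box(a,b,d,e): return (u>=a)&(u<=b)&(v>=d)&(v<=e)
def rect(m,n):
    Q=P[m&ok]; (x,y),wh,a=cv2.minAreaRect(Q[:,:2].astype(np.float32)); print(n,len(Q),round(x),round(y),np.round(wh),round(a,1),np.median(Q,0).round())
rect(box(332,366,164,212)&(P[...,2]>28)&(P[...,2]<90),"tray")
rect(box(200,246,145,206)&(P[...,2]>22)&(P[...,2]<50),"stand")
rect(box(300,314,166,182)&(P[...,2]>138)&(P[...,2]<165),"cap")
rect(box(255,330,120,195)&(P[...,2]>255)&(P[...,2]<295),"frame")
rect(box(325,352,130,165)&(P[...,2]>100)&(P[...,2]<195),"bottle")
E
python3 m2.py
```

```text
tray [ 518.2 -432.4   46. ] len 192.0 wid 63.0 yaw 9.2
stand [588.7 149.9  32. ] len 247.0 wid 143.0 yaw -9.9
cap [[567.0, -224.0, 149.0]]
paneledge [[514.0, -80.0, 66.0], [535.0, -272.0, 66.0]]
sleeve [[588.0, -113.0, 287.0], [596.0, -218.0, 287.0]]
tip [[551.0, -111.0, 165.0]]
pivot [[602.0, -107.0, 137.0]]
dot [[652.0, -102.0, 150.0]]
skidfront [[507.0, -54.0, 22.0], [536.0, -292.0, 22.0]]
riserbar [[746.0, 183.0, 175.0], [724.0, 63.0, 175.0]]
tray 584 520 -435 [190.  67.] 9.8 [ 518. -432.   41.]
stand 328 601 149 [143. 272.] 79.7 [609. 142.  29.]
cap 90 567 -225 [47. 41.] 66.1 [ 566. -224.  149.]
frame 478 624 -163 [ 86. 257.] 8.5 [ 598. -165.  280.]
bottle 220 685 -372 [70. 64.] 48.6 [ 679. -367.  134.]
```

Call:
servo_tool:
  plan:
    - {"x":0.06,"y":0.03,"z":-0.01,"rz":-0.04,"gripper":0.087}
    - {"x":0.12,"y":0.06,"z":-0.02,"rz":-0.08}
    - {"x":0.18,"y":0.09,"z":-0.03,"rz":-0.12}
    - {"x":0.24,"y":0.125,"z":-0.03,"rz":-0.16}
    - {"x":0.298,"y":0.153,"z":-0.04,"rz":-0.195}
    - {"x":0.298,"y":0.153,"z":-0.04,"rz":-0.195}
    - {"x":0.298,"y":0.153,"z":-0.04,"rz":-0.195}

```text
invalid input at $.plan[0]: expected keys gripper, x, y, z, rx, ry, rz
```

```bash
cat >> h.py <<'E'
from scipy.spatial.transform import Rotation as Ro
def wrist():
    s=manip.read_state(); c=dict(viewer.capture("wrist")); T=c['T_tool_cam']
    Rw=Ro.from_rotvec(s['tcp_rot']).as_matrix()
    A=Rw@T[:3,:3]; t=Rw@T[:3,3]+s['position']
    c['R']=A.T; c['t']=-A.T@t
    return s,c,cloud(c)
E
python3 - <<'E'
from h import *
s,c,P=wrist(); np.save("w1.npy",c,allow_pickle=True); cv2.imwrite("pics/w1.png",c['pixels'])
x,y,z=P[...,0],P[...,1],P[...,2]
m=(c['depth']>0)&(z>30)&(z<55)&(abs(x-518)<130)&(abs(y+432)<60)
Q=P[m]; print(len(Q),cv2.minAreaRect(Q[:,:2].astype(np.float32)),s['position'],s['tcp_rot'],s['joint_positions'].round(2))
E
```

```text
0 ((0.0, 0.0), (0.0, 0.0), 0.0) [ 219.34067476 -584.65081554  221.53710317] [-3.08943845e+00 -5.60243423e-01  1.60780673e-04] [-1.34  0.22  1.53 -0.    1.39 -0.13]
```

View pics/w1.png

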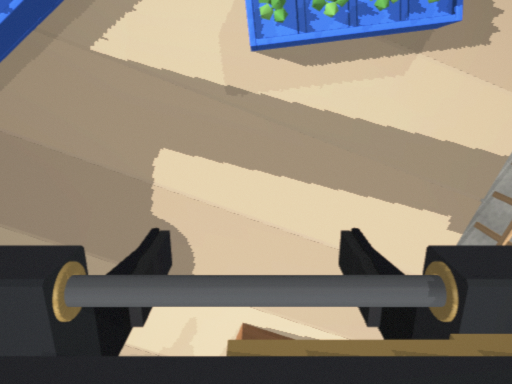

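The move was refused because every row needs all the keys. The picture, taken from the start pose, shows only the blue tray at (355,20).

Call:
servo_tool:
  plan:
    - {"x":0.06,"y":0.03,"z":0,"rx":0,"ry":0,"rz":-0.04,"gripper":0.087}
    - {"x":0.12,"y":0.06,"z":-0.01,"rx":0,"ry":0,"rz":-0.08,"gripper":0.087}
    - {"x":0.18,"y":0.09,"z":-0.02,"rx":0,"ry":0,"rz":-0.12,"gripper":0.087}
    - {"x":0.24,"y":0.125,"z":-0.03,"rx":0,"ry":0,"rz":-0.16,"gripper":0.087}
    - {"x":0.298,"y":0.153,"z":-0.04,"rx":0,"ry":0,"rz":-0.195,"gripper":0.087}
    - {"x":0.298,"y":0.153,"z":-0.04,"rx":0,"ry":0,"rz":-0.195,"gripper":0.087}
    - {"x":0.298,"y":0.153,"z":-0.04,"rx":0,"ry":0,"rz":-0.195,"gripper":0.087}
    - {"x":0.298,"y":0.153,"z":-0.04,"rx":0,"ry":0,"rz":-0.195,"gripper":0.087}

```text
time: 1.15
position: [516.4, -433.1, 182.5]
tcp_rot: [3.131, 0.256, -0.001]
ft_force: [0.4, 0.2, -0.5]
width: 1.001
finger_force: 0.0
```

```bash
cat > w.py <<'E'
from h import *
import sys
s,c,P=wrist(); np.save(sys.argv[1]+".npy",c,allow_pickle=True); cv2.imwrite("pics/"+sys.argv[1]+".png",c['pixels'])
x,y,z=P[...,0],P[...,1],P[...,2]
m=(c['depth']>0)&(z>30)&(z<55)&(abs(x-518)<130)&(abs(y+432)<60)
Q=P[m]; print(len(Q),cv2.minAreaRect(Q[:,:2].astype(np.float32)),s['position'],s['tcp_rot'],s['joint_positions'].round(2))
E
python3 w.py w2
```

```text
11466 ((517.6002197265625, -433.3491516113281), (190.21575927734375, 62.11573791503906), 9.986519813537598) [ 516.39838284 -433.07385677  182.53101927] [ 3.13090783e+00  2.55986262e-01 -1.28023086e-03] [-0.81  0.36  1.43 -0.    1.35  0.59]
```

View pics/w2.png

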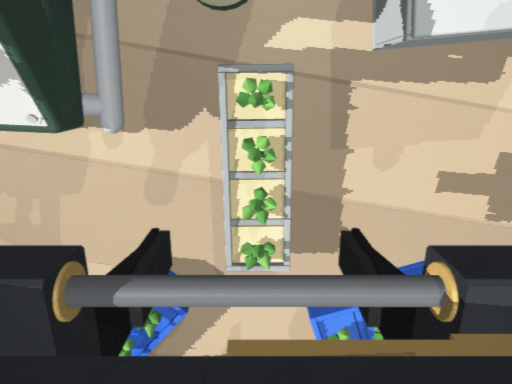

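The grey tray sits centred ahead of the fingers, at about (256,165), with the measured centre at (518,-433) and yaw 10°. I'll go down and grip.

Call:
servo_tool:
  plan:
    - {"x":0.001,"y":0,"z":-0.045,"rx":0,"ry":0,"rz":0.01,"gripper":0.087}
    - {"x":0.001,"y":0,"z":-0.09,"rx":0,"ry":0,"rz":0.01,"gripper":0.087}
    - {"x":0.001,"y":0,"z":-0.13,"rx":0,"ry":0,"rz":0.01,"gripper":0.087}
    - {"x":0.001,"y":0,"z":-0.15,"rx":0,"ry":0,"rz":0.01,"gripper":0.087}
    - {"x":0.001,"y":0,"z":-0.161,"rx":0,"ry":0,"rz":0.01,"gripper":0.087}
    - {"x":0.001,"y":0,"z":-0.161,"rx":0,"ry":0,"rz":0.01,"gripper":0.087}

```text
time: 1.95
position: [518.4, -432.8, 22.0]
tcp_rot: [3.129, 0.272, 0.0]
ft_force: [0.6, -0.6, -0.8]
width: 0.998
finger_force: 0.0
```

Call:
servo_tool:
  plan:
    - {"x":0,"y":0,"z":0,"rx":0,"ry":0,"rz":0,"gripper":0.05}
    - {"x":0,"y":0,"z":0,"rx":0,"ry":0,"rz":0,"gripper":0.05}
    - {"x":0,"y":0,"z":0,"rx":0,"ry":0,"rz":0,"gripper":0.05}
    - {"x":0,"y":0,"z":0,"rx":0,"ry":0,"rz":0,"gripper":0.05}
    - {"x":0,"y":0,"z":0,"rx":0,"ry":0,"rz":0,"gripper":0.05}
    - {"x":0,"y":0,"z":0,"rx":0,"ry":0,"rz":0,"gripper":0.05}
  newtons: 25

```text
time: 2.7
position: [519.0, -432.8, 22.5]
tcp_rot: [3.128, 0.273, 0.002]
ft_force: [-0.5, -0.2, 5.8]
width: 0.713
finger_force: 25.0
```

Call:
servo_tool:
  plan:
    - {"x":0,"y":0,"z":0.01,"rx":0,"ry":0,"rz":0,"gripper":0.05}
    - {"x":0,"y":0,"z":0.03,"rx":0,"ry":0,"rz":0,"gripper":0.05}
    - {"x":0,"y":0,"z":0.065,"rx":0,"ry":0,"rz":0,"gripper":0.05}
    - {"x":0,"y":0,"z":0.105,"rx":0,"ry":0,"rz":0,"gripper":0.05}
    - {"x":0,"y":0,"z":0.15,"rx":0,"ry":0,"rz":0,"gripper":0.05}
    - {"x":0,"y":0,"z":0.2,"rx":0,"ry":0,"rz":0,"gripper":0.05}
    - {"x":0,"y":0,"z":0.25,"rx":0,"ry":0,"rz":0,"gripper":0.05}
    - {"x":0,"y":0,"z":0.3,"rx":0,"ry":0,"rz":0,"gripper":0.05}
    - {"x":0,"y":0,"z":0.335,"rx":0,"ry":0,"rz":0,"gripper":0.05}
    - {"x":0,"y":0,"z":0.335,"rx":0,"ry":0,"rz":0,"gripper":0.05}

```text
time: 3.95
position: [519.3, -433.0, 361.8]
tcp_rot: [3.124, 0.272, 0.008]
ft_force: [-0.4, 0.2, -2.4]
width: 0.711
finger_force: 25.0
```

Call:
servo_tool:
  plan:
    - {"x":0,"y":0.01,"z":0,"rx":0,"ry":0,"rz":0,"gripper":0.05}
    - {"x":0,"y":0.035,"z":0,"rx":0,"ry":0,"rz":-0.02,"gripper":0.05}
    - {"x":0,"y":0.07,"z":0,"rx":0,"ry":0,"rz":-0.04,"gripper":0.05}
    - {"x":0,"y":0.115,"z":0,"rx":0,"ry":0,"rz":-0.07,"gripper":0.05}
    - {"x":0,"y":0.16,"z":0,"rx":0,"ry":0,"rz":-0.1,"gripper":0.05}
    - {"x":0,"y":0.21,"z":0,"rx":0,"ry":0,"rz":-0.13,"gripper":0.05}
    - {"x":0.01,"y":0.26,"z":0,"rx":0,"ry":0,"rz":-0.16,"gripper":0.05}
    - {"x":0.02,"y":0.31,"z":0,"rx":0,"ry":0,"rz":-0.19,"gripper":0.05}
    - {"x":0.03,"y":0.36,"z":0,"rx":0,"ry":0,"rz":-0.22,"gripper":0.05}
    - {"x":0.04,"y":0.41,"z":0,"rx":0,"ry":0,"rz":-0.25,"gripper":0.05}

```text
time: 5.2
position: [557.0, -19.8, 353.4]
tcp_rot: [-3.138, 0.121, 0.008]
ft_force: [0.6, 0.4, -2.1]
width: 0.716
finger_force: 25.0
```

Call:
servo_tool:
  plan:
    - {"x":0.01,"y":0.05,"z":0,"rx":0,"ry":0,"rz":-0.03,"gripper":0.05}
    - {"x":0.02,"y":0.1,"z":0,"rx":0,"ry":0,"rz":-0.06,"gripper":0.05}
    - {"x":0.025,"y":0.135,"z":0,"rx":0,"ry":0,"rz":-0.08,"gripper":0.05}
    - {"x":0.028,"y":0.16,"z":0,"rx":0,"ry":0,"rz":-0.09,"gripper":0.05}
    - {"x":0.03,"y":0.173,"z":0,"rx":0,"ry":0,"rz":-0.096,"gripper":0.05}
    - {"x":0.03,"y":0.173,"z":0,"rx":0,"ry":0,"rz":-0.096,"gripper":0.05}
    - {"x":0.03,"y":0.173,"z":0,"rx":0,"ry":0,"rz":-0.096,"gripper":0.05}

```text
time: 6.08
position: [588.2, 149.9, 355.9]
tcp_rot: [3.129, -0.271, -0.002]
ft_force: [0.4, -0.1, -3.0]
width: 0.708
finger_force: 25.0
```

Run:
```python
from h import *
s,c,P=wrist(); np.save("w3.npy",c,allow_pickle=True); cv2.imwrite("pics/w3.png",c['pixels'])
x,y,z=P[...,0],P[...,1],P[...,2]
m=(c['depth']>0)&(z>24)&(z<40)&(abs(x-590)<170)&(abs(y-150)<110)
m=cv2.morphologyEx(m.astype(np.uint8),cv2.MORPH_OPEN,np.ones((3,3)))>0
Q=P[m]; print(len(Q),cv2.minAreaRect(Q[:,:2].astype(np.float32)),s['position'],s['tcp_rot'],s['joint_positions'].round(2))
```

```text
141 ((721.5216064453125, 128.16632080078125), (18.36896324157715, 11.140022277832031), 79.96123504638672) [588.187989   149.88321175 355.91032124] [ 3.12912060e+00 -2.71141605e-01 -1.56144040e-03] [ 0.12  0.13  1.39 -0.    1.63  1.86]
```

View pics/w3.png

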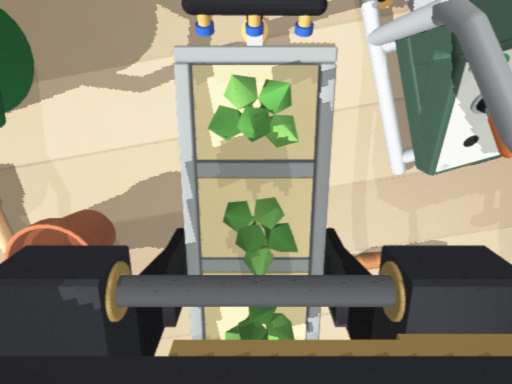

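The tray is held and aligned over the stand, and it hides the stand. The riser bar is at (255,8), ahead of the tray's end. Lowering now.

Call:
servo_tool:
  plan:
    - {"x":0,"y":0,"z":-0.02,"rx":0,"ry":0,"rz":0,"gripper":0.05}
    - {"x":0,"y":0,"z":-0.06,"rx":0,"ry":0,"rz":0,"gripper":0.05}
    - {"x":0,"y":0,"z":-0.105,"rx":0,"ry":0,"rz":0,"gripper":0.05}
    - {"x":0,"y":0,"z":-0.15,"rx":0,"ry":0,"rz":0,"gripper":0.05}
    - {"x":0,"y":0,"z":-0.195,"rx":0,"ry":0,"rz":0,"gripper":0.05}
    - {"x":0,"y":0,"z":-0.235,"rx":0,"ry":0,"rz":0,"gripper":0.05}
    - {"x":0,"y":0,"z":-0.265,"rx":0,"ry":0,"rz":0,"gripper":0.05}
    - {"x":0,"y":0,"z":-0.285,"rx":0,"ry":0,"rz":0,"gripper":0.05}
    - {"x":0,"y":0,"z":-0.295,"rx":0,"ry":0,"rz":0,"gripper":0.05}
    - {"x":0,"y":0,"z":-0.295,"rx":0,"ry":0,"rz":0,"gripper":0.05}

```text
time: 7.38
position: [588.4, 150.6, 61.3]
tcp_rot: [3.13, -0.27, -0.001]
ft_force: [-0.3, -0.4, -1.5]
width: 0.707
finger_force: 25.0
```

Run:
```python
from h import *
print(manip.read_state()['position'])
c=viewer.capture("scene"); cv2.imwrite("pics/s2.png",cv2.resize(c['pixels'][190:300,240:400],(800,550),interpolation=cv2.INTER_CUBIC))
```

```text
[588.35897598 150.63719779  61.27162142]
```

View pics/s2.png

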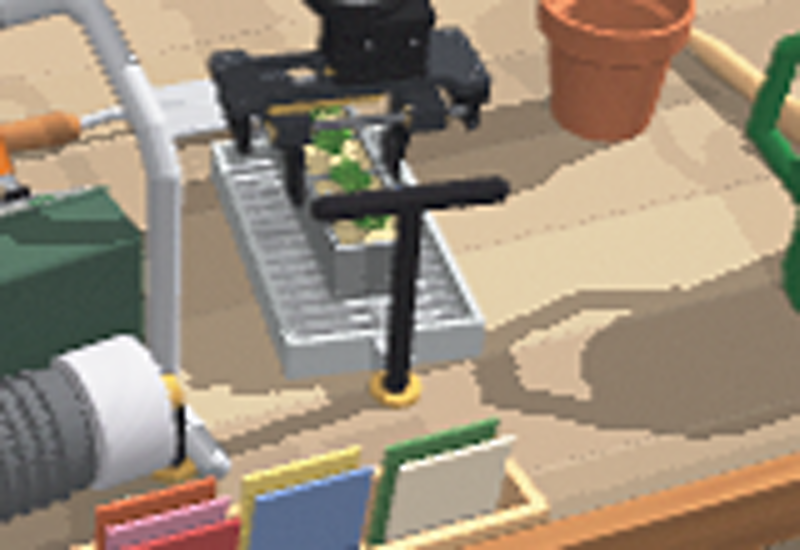

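The tray (crop 360,200) hangs centred within the stand's rim and level. Lowering the last 20 mm.

Call:
servo_tool:
  plan:
    - {"x":0,"y":0,"z":-0.006,"rx":0,"ry":0,"rz":0,"gripper":0.05}
    - {"x":0,"y":0,"z":-0.011,"rx":0,"ry":0,"rz":0,"gripper":0.05}
    - {"x":0,"y":0,"z":-0.015,"rx":0,"ry":0,"rz":0,"gripper":0.05}
    - {"x":0,"y":0,"z":-0.018,"rx":0,"ry":0,"rz":0,"gripper":0.05}
    - {"x":0,"y":0,"z":-0.02,"rx":0,"ry":0,"rz":0,"gripper":0.05}
    - {"x":0,"y":0,"z":-0.021,"rx":0,"ry":0,"rz":0,"gripper":0.05}
    - {"x":0,"y":0,"z":-0.021,"rx":0,"ry":0,"rz":0,"gripper":0.05}

```text
time: 8.3
position: [588.6, 150.8, 40.6]
tcp_rot: [-3.13, 0.27, -0.0]
ft_force: [-0.6, -0.4, -2.5]
width: 0.709
finger_force: 25.0
```

Call:
servo_tool:
  plan:
    - {"x":0,"y":0,"z":-0.001,"rx":0,"ry":0,"rz":0,"gripper":0.05}
    - {"x":0,"y":0,"z":-0.0015,"rx":0,"ry":0,"rz":0,"gripper":0.05}
    - {"x":0,"y":0,"z":-0.0015,"rx":0,"ry":0,"rz":0,"gripper":0.05}

```text
time: 8.68
position: [588.7, 150.9, 40.5]
tcp_rot: [3.13, -0.27, 0.001]
ft_force: [-3.6, -0.4, 6.4]
width: 0.711
finger_force: 25.0
```

Contact. Releasing and lifting.

Call:
servo_tool:
  plan:
    - {"x":0,"y":0,"z":0,"rx":0,"ry":0,"rz":0,"gripper":0.07}
    - {"x":0,"y":0,"z":0,"rx":0,"ry":0,"rz":0,"gripper":0.085}
    - {"x":0,"y":0,"z":0,"rx":0,"ry":0,"rz":0,"gripper":0.085}
    - {"x":0,"y":0,"z":0,"rx":0,"ry":0,"rz":0,"gripper":0.085}
    - {"x":0,"y":0,"z":0.01,"rx":0,"ry":0,"rz":0,"gripper":0.085}
    - {"x":0,"y":0,"z":0.04,"rx":0,"ry":0,"rz":0,"gripper":0.085}
    - {"x":0,"y":0,"z":0.09,"rx":0,"ry":0,"rz":0,"gripper":0.085}
    - {"x":0,"y":0,"z":0.14,"rx":0,"ry":0,"rz":0,"gripper":0.085}
    - {"x":0,"y":0,"z":0.2,"rx":0,"ry":0,"rz":0,"gripper":0.085}
    - {"x":0,"y":0,"z":0.26,"rx":0,"ry":0,"rz":0,"gripper":0.085}

```text
time: 9.93
position: [588.1, 150.8, 301.7]
tcp_rot: [-3.13, 0.27, -0.001]
ft_force: [1.3, 0.3, 0.5]
width: 0.976
finger_force: 0.0
```

```bash
cat > l.py <<'E'
from h import *
c=viewer.capture("top"); P=cloud(c); z=P[...,2]; ok=c['depth']>0
b=ok&(abs(P[...,0]-589)<125)&(abs(P[...,1]-150)<75)
t=b&(z>50)&(z<100); r=b&(z>26)&(z<40)
for n,m in(("tray",t),("rim",r)):
    Q=P[m]; print(n,len(Q),cv2.minAreaRect(Q[:,:2].astype(np.float32)),np.median(Q[:,2]))
E
python3 l.py
```

```text
tray 98 ((634.5741577148438, 156.3143310546875), (36.5487060546875, 102.48017883300781), 83.03514099121094) 59.856044983113236
rim 67 ((567.390380859375, 154.42343139648438), (141.94503784179688, 179.4017333984375), 79.88521575927734) 30.71853580969267
```

```bash
cat > t.py <<'E'
from h import *
def target(yaw,tilt,flip):
    p=np.array([np.cos(yaw),np.sin(yaw),0]);zz=np.array([0,0,1.])
    z=np.sin(tilt)*p-np.cos(tilt)*zz; x=np.cos(tilt)*p+np.sin(tilt)*zz
    if flip:x=-x
    return Ro.from_matrix(np.stack([x,np.cross(z,x),z],1))
E
python3 - <<'E'
from t import *
s,c,P=wrist(); print(c['T_tool_cam'].round(3)); np.save("w4.npy",c,allow_pickle=True); cv2.imwrite("pics/w4.png",c['pixels'])
z=P[...,2];ok=c['depth']>0
b=ok&(abs(P[...,0]-589)<140)&(abs(P[...,1]-150)<85)
for n,lo,hi in(("tray",58,70),("rim",24,38)):
    Q=P[b&(z>lo)&(z<hi)]; print(n,len(Q),cv2.minAreaRect(Q[:,:2].astype(np.float32)),np.median(Q[:,2]))
R0=Ro.from_rotvec(s['tcp_rot'])
for f in(0,1):
    T=target(np.radians(6.5),np.radians(35),f); print(f,(T*R0.inv()).as_rotvec().round(3))
print(s['joint_positions'].round(2))
E
```

```text
[[ 1.00000e-03 -9.57000e-01 -2.90000e-01  7.89010e+01]
 [ 1.00000e+00  1.00000e-03 -0.00000e+00 -4.84000e-01]
 [ 0.00000e+00 -2.90000e-01  9.57000e-01 -1.62204e+02]
 [ 0.00000e+00  0.00000e+00  0.00000e+00  1.00000e+00]]
tray 3272 ((586.7491455078125, 152.32760620117188), (62.17287063598633, 189.60153198242188), 80.13612365722656) 63.02906326550773
rim 3413 ((597.8715209960938, 150.71775817871094), (142.34507751464844, 268.76910400390625), 79.81255340576172) 31.695338772109718
0 [-0.022 -0.598  0.276]
1 [ 0.89  -0.02  -2.727]
[0.12 0.13 1.46 0.   1.53 1.86]
```

The tray rests at (587,152) with its rim at z≈63, level, against the stand at (589,150). Now I'll swing the camera side of the gripper toward the robot and go to a standoff before the panel.

Call:
servo_tool:
  plan:
    - {"x":-0.02,"y":0,"z":0,"rx":0,"ry":0,"rz":0.16,"gripper":0.085}
    - {"x":-0.05,"y":0,"z":0,"rx":0,"ry":0,"rz":0.33,"gripper":0.06}
    - {"x":-0.08,"y":0,"z":0,"rx":0,"ry":0,"rz":0.5,"gripper":0.03}
    - {"x":-0.11,"y":0,"z":0.01,"rx":0,"ry":0,"rz":0.67,"gripper":0}
    - {"x":-0.135,"y":-0.02,"z":0.01,"rx":0,"ry":0,"rz":0.84,"gripper":0}
    - {"x":-0.135,"y":-0.06,"z":0.01,"rx":0,"ry":0,"rz":1.01,"gripper":0}
    - {"x":-0.135,"y":-0.1,"z":0.01,"rx":0,"ry":0,"rz":1.18,"gripper":0}
    - {"x":-0.135,"y":-0.14,"z":0.01,"rx":0,"ry":0,"rz":1.35,"gripper":0}
    - {"x":-0.135,"y":-0.18,"z":0.01,"rx":0,"ry":0,"rz":1.52,"gripper":0}
    - {"x":-0.135,"y":-0.2,"z":0.01,"rx":0,"ry":0,"rz":1.65,"gripper":0}

```text
time: 11.28
position: [453.2, -51.0, 309.3]
tcp_rot: [2.319, 2.119, 0.0]
ft_force: [0.1, 0.7, -0.0]
width: 0.053
finger_force: 0.0
```

Run:
```python
from t import *
s=manip.read_state();R0=Ro.from_rotvec(s['tcp_rot'])
v=(target(np.radians(6.5),np.radians(35),1)*R0.inv()).as_rotvec();print(v.round(3),s['position'],s['joint_positions'].round(2),s['width'])
```

```text
[-0.487 -0.497  1.712] [453.16431549 -50.95346865 309.26606454] [-0.28 -0.24  1.82 -0.    1.56 -0.19] 0.05271109512760783
```

Call:
servo_tool:
  plan:
    - {"x":0,"y":-0.02,"z":0,"rx":-0.049,"ry":-0.05,"rz":0.171,"gripper":0}
    - {"x":0,"y":-0.04,"z":0,"rx":-0.097,"ry":-0.099,"rz":0.342,"gripper":0}
    - {"x":0,"y":-0.06,"z":0,"rx":-0.146,"ry":-0.149,"rz":0.514,"gripper":0}
    - {"x":0,"y":-0.08,"z":0,"rx":-0.195,"ry":-0.199,"rz":0.685,"gripper":0}
    - {"x":0,"y":-0.1,"z":0,"rx":-0.243,"ry":-0.248,"rz":0.856,"gripper":0}
    - {"x":0,"y":-0.12,"z":0,"rx":-0.292,"ry":-0.298,"rz":1.027,"gripper":0}
    - {"x":0,"y":-0.14,"z":0,"rx":-0.341,"ry":-0.348,"rz":1.198,"gripper":0}
    - {"x":0,"y":-0.16,"z":0,"rx":-0.39,"ry":-0.398,"rz":1.37,"gripper":0}
    - {"x":0,"y":-0.175,"z":0,"rx":-0.438,"ry":-0.447,"rz":1.541,"gripper":0}
    - {"x":0,"y":-0.186,"z":0.004,"rx":-0.487,"ry":-0.497,"rz":1.712,"gripper":0}

```text
time: 12.52
position: [454.7, -233.7, 314.1]
tcp_rot: [-0.047, 2.549, 0.045]
ft_force: [1.7, -3.7, -0.5]
width: 0.008
finger_force: 0.0
```

```bash
cat > pn.py <<'E'
from t import *
s,c,P=wrist(); np.save("w5.npy",c,allow_pickle=True); cv2.imwrite("pics/w5.png",c['pixels'])
R0=Ro.from_rotvec(s['tcp_rot'])
print(s['position'],s['joint_positions'].round(2),(target(np.radians(6.5),np.radians(35),1)*R0.inv()).as_rotvec().round(3))
img=c['pixels'];ok=c['depth']>0
H,S,V=cv2.split(cv2.cvtColor(img,cv2.COLOR_BGR2HSV))
x,y,z=P[...,0],P[...,1],P[...,2]
reg=ok&(x>480)&(x<700)&(y>-300)&(y<-30)&(z>60)&(z<260)
for n,m in(("red",((H<5)|(H>174))&(S>150)&(z>110)),("orange",(H>7)&(H<18)&(S>180)),("green",(H>45)&(H<80)&(S>150)&(V>90))):
    m=cv2.morphologyEx((m&reg).astype(np.uint8),cv2.MORPH_OPEN,np.ones((3,3)))
    k,l,st,ce=cv2.connectedComponentsWithStats(m)
    for i in range(1,k):
        if st[i,4]>30: Q=P[l==i]; print(n,st[i],ce[i].round(),Q.mean(0).round(1),Q.min(0).round(),Q.max(0).round())
m=reg&(V>170)&(S<50)&(z<180)
Q=P[m]; ctr=Q.mean(0); _,_,vt=np.linalg.svd(Q-ctr,full_matrices=False); n=vt[2]*np.sign(vt[2][2]); print("panel",len(Q),ctr.round(),n.round(3),"yaw",np.degrees(np.arctan2(-n[1],-n[0])).round(1))
E
python3 pn.py
```

```text
[ 454.72095959 -233.70951585  314.12975376] [-0.97 -0.48  2.1   0.54  1.25 -2.68] [-0.02 -0.02  0.07]
red [ 233  135   46   47 1714] [256. 158.] [ 558.4 -223.9  146.9] [ 540. -248.  111.] [ 582. -198.  160.]
orange [353 167  13  17 135] [359. 176.] [ 561.6 -116.1  167.6] [ 551. -120.  155.] [ 585. -110.  175.]
panel 17490 [ 588. -159.  116.] [-0.593 -0.05   0.804] yaw 4.9
```

View pics/w5.png

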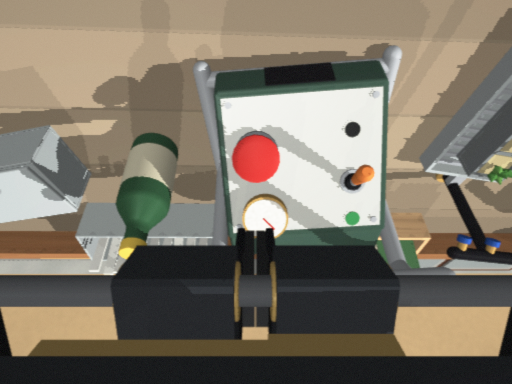

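The panel is in view: the red cap is at (256,158), the orange bat tip at (365,173) and the green dot at (352,218). Next I'll fix the cap centre and toggle in the panel axes from this cloud.

```bash
cat > q.py <<'E'
from t import *
c=np.load("w5.npy",allow_pickle=True).item();P=cloud(c);ok=c['depth']>0
H,S,V=cv2.split(cv2.cvtColor(c['pixels'],cv2.COLOR_BGR2HSV))
yaw=np.radians(5.8);p=np.array([np.cos(yaw),np.sin(yaw),0]);zz=np.array([0,0,1.])
n=-.574*p+.819*zz;u=.819*p+.574*zz;l=np.cross(zz,p)
x,y,z=P[...,0],P[...,1],P[...,2]
reg=ok&(x>480)&(x<700)&(y>-300)&(y<-30)&(z>60)&(z<260)
W=reg&(V>170)&(S<50)&(z<180);d0=np.median(P[W]@n);print("panel n",d0, np.percentile(P[W]@n,[10,90])-d0)
red=reg&((H<5)|(H>174))&(S>150)&(z>110)
Q=P[red];h=Q@n-d0;print("cap h",np.percentile(h,[5,50,95]).round(1));T=Q[h>np.percentile(h,95)-6]
uv=np.c_[T@u,T@l];(cu,cl),r=cv2.minEnclosingCircle(uv.astype(np.float32));ctr=cu*u+cl*l+(d0+50)*n
print("cap top",ctr.round(1),"r",r)
org=ctr-(-74*p-55*l+149*zz);print("pump origin",org.round(1))
piv=org-13*p+58*l+137*zz;print("pivot",piv.round(1))
og=reg&(H>7)&(H<18)&(S>180);O=P[og]-piv
print("bat n",np.percentile(O@n,[5,95]).round(),"u",np.percentile(O@u,[5,95]).round(),"l",np.percentile(O@l,[5,95]).round())
for v in(352,218),:
    print("dot",[(P[218,352]-piv)@k for k in(n,u,l)])
print("n",n,"u",u)
E
python3 q.py
```

```text
panel n -232.12645774782595 [-1.29152112  1.62055203]
cap h [43.6 46.9 48.7]
cap top [ 557.6 -223.9  150.5] r 25.544353485107422
pump origin [ 625.7 -161.7    1.5]
pivot [ 606.9 -105.3  138.5]
bat n [32. 58.] u [-31. -11.] l [-9.  1.]
dot [np.float64(-2.857176726340323), np.float64(45.77819555757146), np.float64(1.095195433033695)]
n [-0.57106153 -0.05800631  0.819     ] u [0.8148073  0.08276511 0.574     ]
```

Call:
servo_tool:
  plan:
    - {"x":0.015,"y":0.001,"z":-0.025,"rx":0,"ry":0,"rz":-0.08,"gripper":0}
    - {"x":0.035,"y":0.003,"z":-0.057,"rx":0,"ry":0,"rz":-0.08,"gripper":0}
    - {"x":0.055,"y":0.005,"z":-0.09,"rx":0,"ry":0,"rz":-0.08,"gripper":0}
    - {"x":0.075,"y":0.007,"z":-0.122,"rx":0,"ry":0,"rz":-0.08,"gripper":0}
    - {"x":0.088,"y":0.009,"z":-0.143,"rx":0,"ry":0,"rz":-0.08,"gripper":0}
    - {"x":0.094,"y":0.009,"z":-0.152,"rx":0,"ry":0,"rz":-0.08,"gripper":0}
    - {"x":0.094,"y":0.009,"z":-0.152,"rx":0,"ry":0,"rz":-0.08,"gripper":0}

```text
time: 13.45
position: [549.2, -223.9, 161.9]
tcp_rot: [0.051, 2.551, 0.013]
ft_force: [0.5, 0.1, 0.9]
width: 0.004
finger_force: 0.0
```

```bash
cat > st.py <<'E'
from t import *
s=manip.read_state();R0=Ro.from_rotvec(s['tcp_rot'])
n=np.array([-.571,-.058,.819]);u=np.array([.815,.083,.574]);l=np.array([-.101,.995,0])
print(s['position'].round(1),s['joint_positions'].round(2),s['ft_force'].round(1),(target(np.radians(5.8),np.radians(35),1)*R0.inv()).as_rotvec().round(3))
for nm,o in(("cap",[557.6,-223.9,150.5]),("pivot",[606.9,-105.3,138.5])):
    d=s['position']-o; print(nm,"n,u,l",(d@n).round(1),(d@u).round(1),(d@l).round(1))
E
python3 st.py
```

```text
[ 549.2 -223.9  161.9] [-0.74 -0.16  2.15  0.57  0.78 -2.61] [0.5 0.1 0.9] [-0.02  -0.022  0.135]
cap n,u,l 14.1 -0.3 0.9
pivot n,u,l 59.0 -43.4 -112.2
```

Call:
servo_tool:
  plan:
    - {"x":0.004,"y":0,"z":-0.006,"rx":0,"ry":0,"rz":0,"gripper":0}
    - {"x":0.008,"y":0.001,"z":-0.011,"rx":0,"ry":0,"rz":0,"gripper":0}
    - {"x":0.011,"y":0.001,"z":-0.016,"rx":0,"ry":0,"rz":0,"gripper":0}
    - {"x":0.014,"y":0.0015,"z":-0.02,"rx":0,"ry":0,"rz":0,"gripper":0}
    - {"x":0.0165,"y":0.0015,"z":-0.024,"rx":0,"ry":0,"rz":0,"gripper":0}
    - {"x":0.0185,"y":0.002,"z":-0.0265,"rx":0,"ry":0,"rz":0,"gripper":0}
    - {"x":0.0195,"y":0.002,"z":-0.028,"rx":0,"ry":0,"rz":0,"gripper":0}
    - {"x":0.0195,"y":0.002,"z":-0.028,"rx":0,"ry":0,"rz":0,"gripper":0}

```text
time: 14.45
position: [569.1, -222.7, 135.0]
tcp_rot: [0.052, 2.549, 0.011]
ft_force: [-9.1, 2.5, 10.8]
width: 0.005
finger_force: 6.8
```

```bash
python3 st.py
```

```text
[ 569.1 -222.7  135. ] [-0.71 -0.07  2.13  0.59  0.7  -2.63] [-9.1  2.5 10.8] [-0.019 -0.02   0.136]
cap n,u,l -19.3 0.6 0.0
pivot n,u,l 25.6 -42.6 -113.0
```

Call:
servo_tool:
  plan:
    - {"x":0.001,"y":0,"z":-0.0015,"rx":0,"ry":0,"rz":0,"gripper":0}
    - {"x":0.002,"y":0,"z":-0.003,"rx":0,"ry":0,"rz":0,"gripper":0}
    - {"x":0.0025,"y":0,"z":-0.0035,"rx":0,"ry":0,"rz":0,"gripper":0}
    - {"x":0.0025,"y":0,"z":-0.0035,"rx":0,"ry":0,"rz":0,"gripper":0}
    - {"x":0.0025,"y":0,"z":-0.0035,"rx":0,"ry":0,"rz":0,"gripper":0}

```text
time: 15.08
position: [571.2, -222.7, 132.6]
tcp_rot: [0.051, 2.549, 0.011]
ft_force: [-22.2, 5.1, 24.2]
width: 0.004
finger_force: 16.0
```

```bash
python3 st.py
```

```text
[ 571.2 -222.7  132.6] [-0.71 -0.06  2.12  0.6   0.7  -2.63] [-22.2   5.1  24.2] [-0.019 -0.02   0.135]
cap n,u,l -22.5 0.9 -0.1
pivot n,u,l 22.3 -42.2 -113.2
```

Bottomed hard at 32 N and held. Retracting slowly, then over to the toggle.

Call:
servo_tool:
  plan:
    - {"x":-0.006,"y":-0.0005,"z":0.008,"rx":0,"ry":0,"rz":0,"gripper":0}
    - {"x":-0.015,"y":-0.0015,"z":0.022,"rx":0,"ry":0,"rz":0,"gripper":0}
    - {"x":-0.029,"y":-0.003,"z":0.042,"rx":0,"ry":0,"rz":0,"gripper":0}
    - {"x":-0.042,"y":-0.004,"z":0.06,"rx":0,"ry":0,"rz":0,"gripper":0}
    - {"x":-0.042,"y":-0.004,"z":0.06,"rx":0,"ry":0,"rz":0,"gripper":0}
    - {"x":-0.05,"y":0.03,"z":0.056,"rx":0,"ry":0,"rz":0,"gripper":0}
    - {"x":-0.06,"y":0.07,"z":0.052,"rx":0,"ry":0,"rz":0,"gripper":0}
    - {"x":-0.067,"y":0.103,"z":0.05,"rx":0,"ry":0,"rz":0,"gripper":0}
    - {"x":-0.067,"y":0.103,"z":0.05,"rx":0,"ry":0,"rz":0,"gripper":0}
    - {"x":-0.067,"y":0.103,"z":0.05,"rx":0,"ry":0,"rz":0,"gripper":0}

```text
time: 16.32
position: [504.5, -119.5, 180.3]
tcp_rot: [0.052, 2.55, 0.012]
ft_force: [-0.1, -0.1, 0.5]
width: 0.008
finger_force: 0.0
```

```bash
python3 st.py
python3 - <<'E'
from h import *
s,c,P=wrist(); cv2.imwrite("pics/w6.png",c['pixels'])
E
```

```text
[ 504.5 -119.5  180.3] [-0.6  -0.45  2.33  0.45  0.81 -2.36] [-0.1 -0.1  0.5] [-0.019 -0.021  0.136]
cap n,u,l 48.7 -17.5 109.2
pivot n,u,l 93.5 -60.6 -3.8
```

View pics/w6.png

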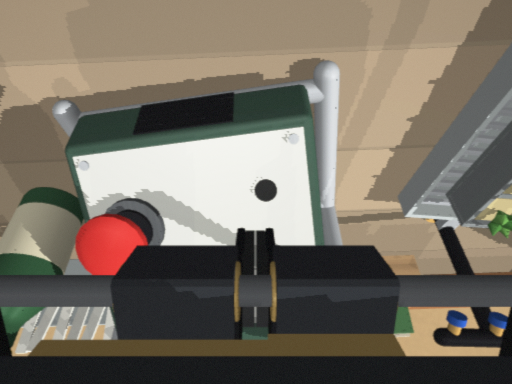

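The cap (112,245) is back up. The closed fingers are at (255,285) with the bat behind them, so I'll descend on its robot side.

Call:
servo_tool:
  plan:
    - {"x":0.01,"y":0.001,"z":-0.0145,"rx":0,"ry":0,"rz":0.06,"gripper":0}
    - {"x":0.02,"y":0.002,"z":-0.029,"rx":0,"ry":0,"rz":0.12,"gripper":0}
    - {"x":0.03,"y":0.003,"z":-0.043,"rx":0,"ry":0,"rz":0.13,"gripper":0}
    - {"x":0.03,"y":0.003,"z":-0.043,"rx":0,"ry":0,"rz":0.13,"gripper":0}
    - {"x":0.03,"y":0.003,"z":-0.043,"rx":0,"ry":0,"rz":0.13,"gripper":0}

```text
time: 17.0
position: [534.2, -117.0, 137.7]
tcp_rot: [-0.112, 2.55, 0.062]
ft_force: [-0.1, -0.1, -0.5]
width: 0.003
finger_force: 0.0
```

```bash
python3 st.py
```

```text
[ 534.2 -117.   137.7] [-0.6  -0.26  2.28  0.58  0.74 -2.62] [-0.1 -0.1 -0.5] [-0.018 -0.023  0.007]
cap n,u,l -3.3 -17.5 108.8
pivot n,u,l 41.6 -60.7 -4.3
```

Call:
servo_tool:
  plan:
    - {"x":0.01,"y":0.001,"z":0.007,"rx":0,"ry":0,"rz":0,"gripper":0}
    - {"x":0.018,"y":0.002,"z":0.0125,"rx":0,"ry":0,"rz":0,"gripper":0}
    - {"x":0.025,"y":0.0025,"z":0.0175,"rx":0,"ry":0,"rz":0,"gripper":0}
    - {"x":0.031,"y":0.003,"z":0.022,"rx":0,"ry":0,"rz":0,"gripper":0}
    - {"x":0.037,"y":0.004,"z":0.026,"rx":0,"ry":0,"rz":0,"gripper":0}
    - {"x":0.043,"y":0.0045,"z":0.03,"rx":0,"ry":0,"rz":0,"gripper":0}
    - {"x":0.043,"y":0.0045,"z":0.03,"rx":0,"ry":0,"rz":0,"gripper":0}

```text
time: 17.88
position: [578.0, -112.0, 168.5]
tcp_rot: [-0.113, 2.548, 0.062]
ft_force: [-0.1, 0.0, -0.7]
width: 0.002
finger_force: 0.0
```

```bash
python3 st.py
```

```text
[ 578.  -112.   168.5] [-0.53 -0.2   2.17  0.52  0.75 -2.5 ] [-0.1  0.  -0.7] [-0.017 -0.021  0.006]
cap n,u,l -3.4 36.3 109.3
pivot n,u,l 41.5 -6.9 -3.7
```

No residual force, so it has presumably snapped over. Backing off to look.

Call:
servo_tool:
  plan:
    - {"x":-0.016,"y":-0.0016,"z":-0.0115,"rx":0,"ry":0,"rz":0,"gripper":0}
    - {"x":-0.028,"y":-0.003,"z":0.005,"rx":0,"ry":0,"rz":0,"gripper":0}
    - {"x":-0.05,"y":-0.005,"z":0.037,"rx":0,"ry":0,"rz":0,"gripper":0}
    - {"x":-0.073,"y":-0.007,"z":0.07,"rx":0,"ry":0,"rz":0,"gripper":0}
    - {"x":-0.096,"y":-0.01,"z":0.103,"rx":0,"ry":0,"rz":-0.1,"gripper":0}
    - {"x":-0.115,"y":-0.012,"z":0.13,"rx":0,"ry":0,"rz":-0.2,"gripper":0}
    - {"x":-0.115,"y":-0.012,"z":0.13,"rx":0,"ry":0,"rz":-0.2,"gripper":0}
    - {"x":-0.115,"y":-0.012,"z":0.13,"rx":0,"ry":0,"rz":-0.2,"gripper":0}

```text
time: 18.88
position: [462.1, -123.6, 296.7]
tcp_rot: [0.14, 2.548, -0.014]
ft_force: [0.1, 0.3, 0.0]
width: 0.003
finger_force: 0.0
```

```bash
python3 st.py
python3 - <<'E'
from h import *
s,c,P=wrist(); t=viewer.capture("top")
H,S,V=cv2.split(cv2.cvtColor(c['pixels'],cv2.COLOR_BGR2HSV)); x,y,z=P[...,0],P[...,1],P[...,2]
n=np.array([-.571,-.058,.819]);u=np.array([.815,.083,.574])
m=(c['depth']>0)&(H>7)&(H<18)&(S>180)&(abs(y+108)<40)&(z>120)&(x>520)&(x<680)
O=P[m]-[606.9,-105.3,138.5]; print("bat",len(O),np.percentile(O@n,[5,95]) if len(O) else'',np.percentile(O@u,[5,95]) if len(O) else '')
cv2.imwrite("pics/end.png",np.hstack([cv2.resize(c['pixels'],(400,300)),cv2.resize(t['pixels'][110:260,190:390],(400,300))]))
E
python3 l.py
```

```text
[ 462.1 -123.6  296.7] [-0.65 -0.7   2.26  0.35  1.1  -2.2 ] [0.1 0.3 0. ] [-0.021 -0.021  0.205]
cap n,u,l 168.4 14.4 109.4
pivot n,u,l 213.3 -28.7 -3.6
bat 304 [22.81663438 57.64290639] [ 1.93225259 18.07392523]
tray 551 ((588.56201171875, 149.95555114746094), (63.86603546142578, 190.76780700683594), 80.62598419189453) 59.96713765624859
rim 162 ((591.4112548828125, 150.3465576171875), (142.4264678955078, 250.0515594482422), 80.86370849609375) 30.978306079511267
```

View pics/end.png

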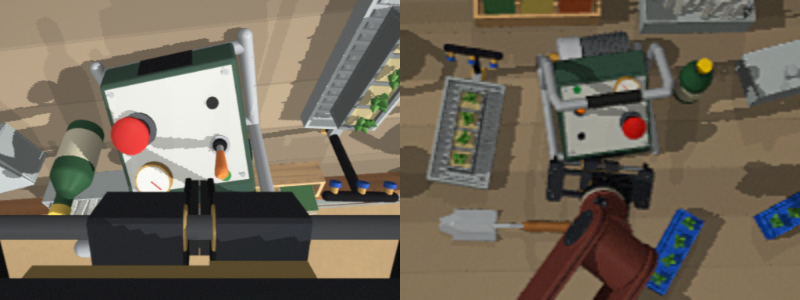

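In the left image the bat leans up the panel toward the green dot, at (222,160). Its slope is about 0.43 rad past centre. In the right image the tray lies centred inside the stand's rim at (460,128), the cap is up, and the bystanders haven't moved.

```bash
python3 -c "
from cell import manip
print(manip.job_done())"
```

```text
the job is handed in; nothing more can be done
None
```

I set the tray level on the drip stand's grid, pressed the primer to the bottom and let it come back up, and snapped the toggle over to the green dot. I handed the job in at about 19 s of the 72 s limit; the hand-in returned no verdict.

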